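# Find and open the unlocked test hatch

## Task

One of the four identical aluminium hatches on the grey burn-in rack is unlocked and the other three are locked. With the fingertips alone, press gently near the end of one hatch after another until you find the one that rocks, then push that end down until the hatch stands open at a good 45 degrees, and leave it so. Do not force the locked hatches, and leave every loose thing on the rack and the bench where it is: nothing is to be picked up or shifted.

Things in the scene. Friction and masses are not known exactly. Their poses are not given: they have to be found in the camera images.
- rack: Grey test rack, fixed, a flat housing 240 (its x) by 430 (y) by 100 mm high; origin at the centre of its underside, x away from the robot, z up. Its flat top (z = 100 mm) holds a row of four identical aluminium hatches, centres at x = -20, y = +160, +75, -75, -160 mm. Solid between them: the land y = -39 to 39 mm, and the back deck x = 46 to 120 mm.
- place0 (a point): Centre of the upper face of the hatch at the rack's +y end, flush with the rack's top; axes as the rack's. All four hatches: 126 mm (x) by 66 mm (y), 5 mm thick, on a cross pivot along y through the centre. Three are locked and rigid. The unlocked one, anywhere in the row, tips either way: one end (-x or +x) sinks into its bay, the other rises.
- place1 (a point): The same point of the second hatch from the +y end. The unlocked hatch tips under 1 to 2 N pressed about 40 mm from its pivot; it is balanced and its lightly stiff pivot leaves it at the angle it was left at. The bays have 75 mm of free depth below the rack's top.
- place2 (a point): The same point of the third hatch from the +y end.
- place3 (a point): The same point of the fourth hatch, at the rack's -y end.
- hatch (a joint): Angle (rad) of the one unlocked hatch, wherever in the row it is; it does not tell which one that is. 0 = shut, flush; positive = its end nearest the robot (-x) is down and its far end up, negative = the other way round; stops at 1.05 either way.
- barrel: Bystander, loose, to be left alone: black lens barrel, 28 mm across, 22 mm high, standing on the land between the two pairs of hatches; origin at the centre of its underside
- tape: Bystander, loose, to be left alone: roll of tape, 64 mm across, 18 mm high, lying on the rack's back deck; origin at the centre of its underside
- cap: Bystander, loose, to be left alone: round black lens cap, 40 mm across, 12 mm high, on the rack's back deck; origin at the centre of its underside
- optic: Bystander, loose, to be left alone: black box-shaped optical module on a round foot, 55 x 55 mm, 110 mm high, on the bench; origin at the centre of its underside
- dropper: Bystander, loose, to be left alone: small bottle, 40 mm across, 85 mm high, on the bench; origin at the centre of its underside
- driver: Bystander, loose, to be left alone: screwdriver, 170 mm long, lying on the bench
- tray: Bystander, loose, to be left alone: white divided parts tray, 140 x 100 mm, 30 mm high, on the bench; origin at the centre of its underside

How it is judged:
By the outcome, as a careful person would: the job done as asked, in the order asked, and still so for the second after the job is handed in, with the robot touching nothing.
It also fails if it takes over 45 s, if anything falls off the work surface, if the arm or the gripper's body presses on something with over 40 N, if the wrist force passes 120 N, or if a joint passes its speed limit or range.

## Robot

A 6-joint arm with a two-finger parallel gripper is mounted at the origin on the work surface. World frame = base frame: x ahead of the robot, y to its left, z up, the work surface at z = 0. Lengths are in m, angles in rad, forces in N, time in s.
With the tool pointing down it reaches from about 0.35 to 0.875 m from the base axis. Payload 4.2 kg.
Tool frame: the origin (TCP) lies midway between the tips of the shut fingers; the grasp point (between the pads) lies 19 mm behind it; z points along the fingers, y is the line along which they close (so a half turn about z gives the same grasp; the last joint's range is limited). The gripper opens to 85 mm and grips with 20 to 120 N. Pads are 22 mm wide; open, the fingers measure 114 mm over their backs; the gripper's body (76 mm by 85 mm) begins 54 mm behind the grasp point. The pads swing forward as they close: fully open they stand 13 mm farther back than shut.
Start: joints at [1.401, 0.385, 0.008, 0, -1.194, -0.259], TCP at [0.26, 0.568, 0.196] pointing down, gripper open.
Joint ranges: [-3.14, 3.14], [-1.21, 2.06], [-1.07, 1.41], [-3.16, 2.05], [-2.99, -0.16], [-3.1, 3.1]. Speed limits (rad/s): [2.79, 2.79, 3.14, 3.14, 3.14, 3.14].

## Interface

Orientations are given as a unit quaternion [w, x, y, z].
In Python, from rig import robot gives the robot as it stands. The module is installed in compiled form; this text tells all that it offers. Calls block until the motion is done:
- robot.movep(position, orientation): joint-space move of the TCP to a pose.
- robot.movel(position, rotation=None, v=0.15, guard=None): straight line of the TCP; rotation=None keeps the orientation; v is the mean speed in m/s. With guard (N) it stops when the force on the tool has changed by that much, and returns True; else False.
- robot.goto_joints(angles): joint-space move.
- robot.move_gripper(opening, f_grip=None): finger opening in m; f_grip is the grip in N (None keeps the last); returns when the fingers have stopped.
- robot.hold(seconds).
- robot.inverse_kinematics(position, orientation): joint angles nearest the present ones, or None.
- robot.observe(): the state.
- robot.get_image(name): name is "scene" or "side" or "wrist"; returns a dict with "image" (400x640x3 uint8, red, green, blue), "fx", "fy", "cx", "cy" (pixels), "pose" (4x4, takes a point from camera to world coordinates). Camera axes: x right, y up, looking along -z (the intrinsics and any distortion apply to the point x, -y, -z); pixel columns grow to the right and rows downward; lengths in m; the calibration is good to about 2 mm. A picture is of the moment at which its call begins. There is no depth.
A pose or a line that the arm cannot do raises robot.MotionError and nothing moves.
- robot.hand_in(): hands the job in; it is judged then, once.
The state is a dict: "time_s": time; "q": joint angles; "qvel": joint speeds; "joint_efforts": joint torques, N m; "position": TCP position; "tool_rot": TCP orientation; "contact_force": force on the tool from outside, world axes, zero at the start; "moment": the same for the moment, N m; "width": finger opening in m; "gripper_force": force on a finger pad.
Only numpy, scipy, OpenCV 4.12 (cv2) and the standard library are available. Lean on these libraries where they do the work, as an engineer would, in place of code of your own. Each camera call takes 0.05 s, during which the arm holds its last target. There are 200 camera calls.

## Working session

There is one attempt and no reset: what is moved stays moved. The work goes in short steps, each a Python script; the robot and the scene stay as the last script left them, time stands still between calls to the robot, and variables do not carry over. Pictures are saved under pics/ and viewed, at most 10 in all, crops included, and the job is handed in when it is done.

```bash
mkdir -p pics
python3 - <<'E'
from rig import robot
import cv2
for n in ("scene","side"):
    d=robot.get_image(n); cv2.imwrite(f"pics/{n}0.png",d["image"][:,:,::-1])
    print(n,d["fx"],d["fy"],d["cx"],d["cy"],d["pose"].round(4).tolist(),[k for k in d])
s=robot.observe();print(s["time_s"],s["tool_rot"],s["contact_force"])
E
```

```text
scene 393.27376004746617 393.27376004746617 316.7424405222225 201.00169912089763 [[0.0258, -0.7394, 0.6728, 1.3536], [0.9996, 0.0237, -0.0123, -0.0114], [-0.0068, 0.6729, 0.7397, 0.9716], [0.0, 0.0, 0.0, 1.0]] ['image', 'fx', 'fy', 'cx', 'cy', 'pose']
side 381.11942530094257 381.11942530094257 317.19258749880817 198.9712195126808 [[0.9616, 0.2077, -0.1796, 0.3783], [-0.2745, 0.7347, -0.6203, -0.6013], [0.0031, 0.6458, 0.7635, 0.8265], [0.0, 0.0, 0.0, 1.0]] ['image', 'fx', 'fy', 'cx', 'cy', 'pose']
0.1 [ 9.58917875e-04  9.77094814e-01 -2.12802207e-01 -1.62172231e-04] [-0.44845231  0.02352653 -0.31116174]
```

View pics/scene0.png

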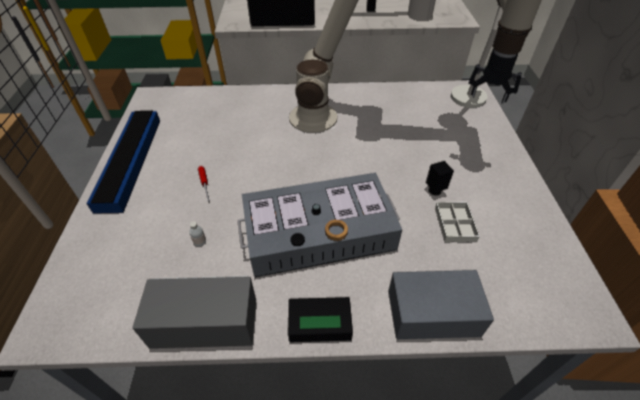

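View pics/side0.png

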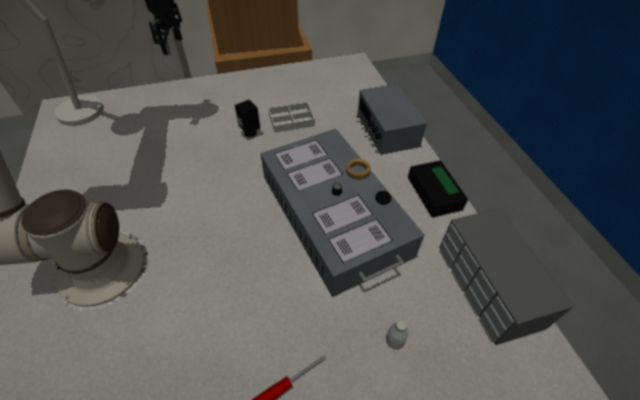

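The scene view looks back at the robot, with +y to the right. The rack's top spans about (243,190)–(398,225), and the hatches are at about (263,216), (292,211), (341,203) and (369,198). I'll enlarge both views to read the corners.

Run:
```python
import cv2
a=cv2.imread("pics/scene0.png")[165:285,230:410]; cv2.imwrite("pics/sc.png",cv2.resize(a,None,fx=4.4,fy=4.4,interpolation=cv2.INTER_CUBIC))
a=cv2.imread("pics/side0.png")[120:295,250:430]; cv2.imwrite("pics/si.png",cv2.resize(a,None,fx=3.4,fy=3.4,interpolation=cv2.INTER_CUBIC))
```

```text
(no output)
```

View pics/sc.png

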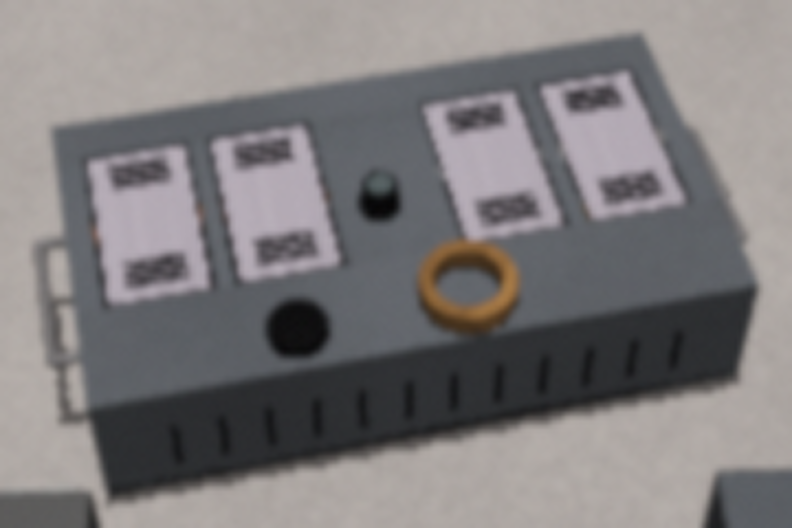

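View pics/si.png

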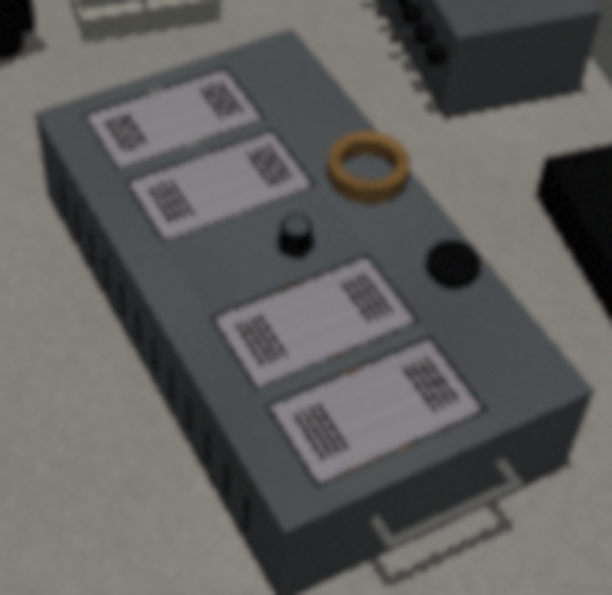

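The enlarged crops show all four top corners. In the scene crop they are (55,128), (643,35), (755,288) and (92,408). In the side crop they are (38,117), (290,30), (592,392) and (285,530). The barrel stands on the land, and the tape and cap lie on the back deck. Next I'll fit the rack pose.

```bash
cat > h.py <<'E'
import numpy as np, json
from rig import robot
def proj(d,P):
    T=np.asarray(d["pose"]); c=(np.asarray(P)-T[:3,3])@T[:3,:3]
    return np.c_[d["cx"]+d["fx"]*c[:,0]/-c[:,2], d["cy"]-d["fy"]*c[:,1]/-c[:,2]]
def rackpt(p,L):
    x,y,a=p; L=np.atleast_2d(L); c,s=np.cos(a),np.sin(a)
    return np.c_[x+c*L[:,0]-s*L[:,1], y+s*L[:,0]+c*L[:,1], L[:,2]]
E
python3 - <<'E'
from h import *
from scipy.optimize import least_squares
u=lambda c,s,o:(np.array(c)+.5)/s-.5+np.array(o)
L=np.array([[-.12,-.215,.1],[-.12,.215,.1],[.12,.215,.1],[.12,-.215,.1]])
A=u([[55,128],[643,35],[755,288],[92,408]],4.4,[230,165]); B=u([[285,530],[38,117],[290,30],[592,392]],3.4,[250,120])
da,db=robot.get_image("scene"),robot.get_image("side")
f=lambda p:np.r_[(proj(da,rackpt(p,L))-A).ravel(),(proj(db,rackpt(p,L))-B).ravel()]
r=least_squares(f,[.6,0,0]);print(r.x,r.fun.round(1))
json.dump(r.x.tolist(),open("rack.json","w"))
for y in(.16,.075,-.075,-.16):
    C=rackpt(r.x,[[-.062,y,.1],[.022,y,.1]]);print(C.round(3).tolist(),np.hypot(C[:,0],C[:,1]).round(3))
E
```

```text
[0.60004719 0.00666091 0.18977527] [-1.  -0.2 -0.1 -0.5  1.2 -0.4 -1.6  0.4 -0.4  0.4 -1.1 -1.5  0.5 -0.8
  0.5 -0.6]
[[0.509, 0.152, 0.1], [0.591, 0.168, 0.1]] [0.531 0.615]
[[0.525, 0.069, 0.1], [0.608, 0.084, 0.1]] [0.529 0.613]
[[0.553, -0.079, 0.1], [0.636, -0.063, 0.1]] [0.559 0.639]
[[0.569, -0.162, 0.1], [0.652, -0.146, 0.1]] [0.592 0.668]
```

Run:
```python
from h import *
p=json.load(open("rack.json")); a=p[2]; q=[0,np.cos(a/2),np.sin(a/2),0]
P=lambda i,x,z: rackpt(p,[[-.02+x,(.16,.075,-.075,-.16)[i],z]])[0]
robot.move_gripper(0.0)
robot.movep(P(0,-.046,.17),q)
for i in range(4):
    if i: robot.movel(P(i,-.046,.15),v=.25)
    robot.movel(P(i,-.046,.112),v=.12)
    robot.hold(.15); f0=robot.observe()["contact_force"]
    hit=robot.movel(P(i,-.046,.09),v=.02,guard=4)
    s=robot.observe(); print(i,hit,s["position"].round(4) if hasattr(s["position"],"round") else s["position"],np.subtract(s["contact_force"],f0).round(2),s["time_s"],flush=True)
    if not hit or s["position"][2]>.107 or s["position"][2]<.095: break
    robot.movel(P(i,-.046,.15),v=.15)
import cv2
cv2.imwrite("pics/p1.png",cv2.resize(robot.get_image("side")["image"][100:300,220:440,::-1],None,fx=2.7,fy=2.7))
```

```text
0 False [0.5051 0.1514 0.0902] [ 1.45 -0.4   1.23] 4.7667
```

View pics/p1.png

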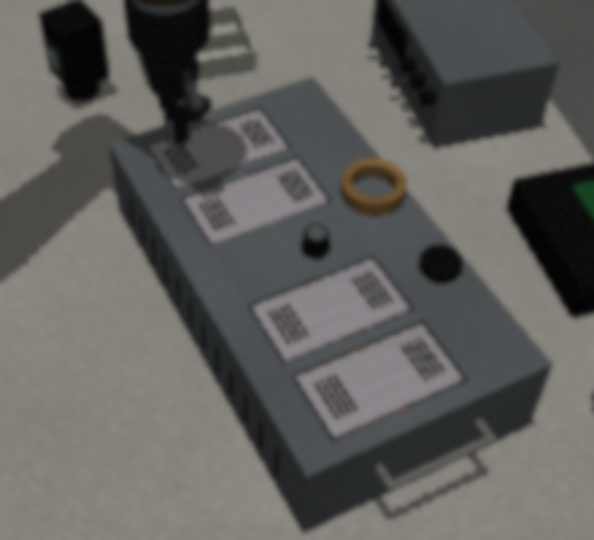

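The side view shows the fingertips on hatch 0, at about (180,140). The tip went 10 mm below the rack's top with only about 1.2 N, so this is the unlocked hatch. I'll push it down along an arc.

Run:
```python
from h import *
import cv2
p=json.load(open("rack.json"))
P=lambda x,z: rackpt(p,[[-.02+x,.16,z]])[0]
r=.040
for t in (.35,.5,.65,.8,.94):
    h=robot.movel(P(-r*np.cos(t)-.011,.1-r*np.sin(t)),v=.05,guard=10)
    s=robot.observe();print(t,h,np.round(s["position"],4),np.round(s["contact_force"],2),s["time_s"],flush=True)
    if h: break
robot.hold(.3)
robot.movel(P(-.038,.105),v=.06)
robot.movel(P(-.06,.19),v=.15)
robot.movel(P(-.16,.22),v=.2)
for n,(y,x) in dict(side=(110,240),scene=(150,290)).items():
    im=robot.get_image(n)["image"][y:y+120,x:x+130,::-1]; cv2.imwrite(f"pics/e_{n}.png",cv2.resize(im,None,fx=4.5,fy=4.5,interpolation=2))
print(robot.observe()["time_s"])
cv2.imwrite("pics/e.png",np.hstack([cv2.imread("pics/e_side.png"),cv2.imread("pics/e_scene.png")])[:,:,:]) 
a=cv2.imread("pics/e.png");cv2.imwrite("pics/e.png",cv2.resize(a,(800,369)))
```

```text
0.35 False [0.5021 0.1506 0.086 ] [-0.61 -0.06  0.08] 5.0667
0.5 False [0.5048 0.1512 0.0803] [ 0.61 -0.14 -0.16] 5.3333
0.65 False [0.5081 0.1518 0.0754] [ 0.22  0.37 -0.33] 5.6
0.8 False [0.5121 0.1526 0.0709] [-0.58 -0.48  0.15] 5.8667
0.94 False [0.5163 0.1534 0.0674] [-0.13  0.11  0.46] 6.125
8.7083
```

View pics/e.png

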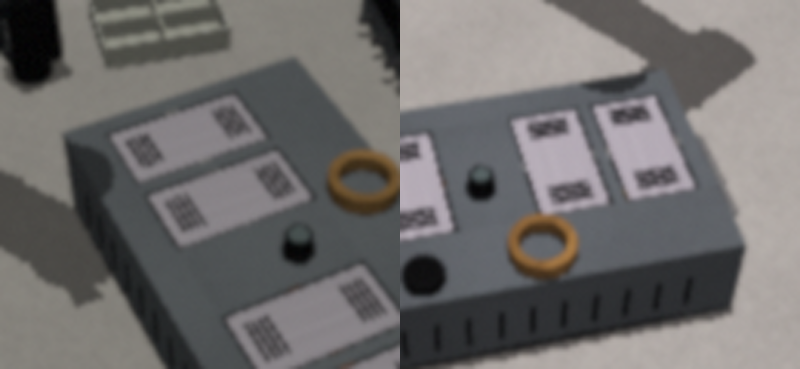

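After retracting, hatch 0 looks flush in both views: the side crop corners are at (110,130) and (270,145), the same as before. The arc met almost no force. I need to check the finger state and where the tip projects.

Run:
```python
from h import *
import cv2
s=robot.observe();print(s["width"],np.round(s["position"],4),np.round(s["contact_force"],2))
d=robot.get_image("side");print(proj(d,[[.5051,.1514,.0902],[.5163,.1534,.0674]]).round(1))
w=robot.get_image("wrist");print(np.round(w["pose"],3).tolist())
cv2.imwrite("pics/w1.png",w["image"][:,:,::-1])
a=cv2.imread("pics/side0.png")[140:190,265:345].astype(int);b=d["image"][140:190,265:345,::-1].astype(int)
print(np.abs(a-b).max(2).max(), np.abs(a-b).mean())
```

```text
-0.0002543578952731935 [0.3938 0.1301 0.2193] [ 0.04 -0.5   0.69]
[[285.7 161.3]
 [289.9 165.9]]
[[0.189, 0.929, 0.318, 0.475], [-0.982, 0.178, 0.061, 0.145], [0.0, -0.324, 0.946, 0.398], [0.0, 0.0, 0.0, 1.0]]
57 2.9466666666666668
```

View pics/w1.png

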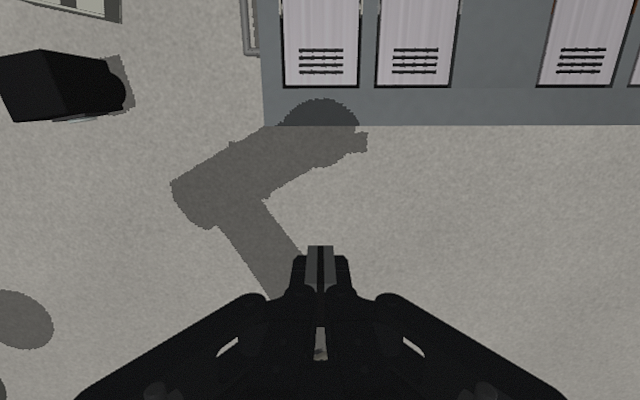

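The fingers are shut, and the wrist view at the top of the picture shows the hatches flush. I'll repeat the push on hatch 0 and take wrist pictures at each stage to see what it does.

Run:
```python
from h import *
import cv2
p=json.load(open("rack.json"))
P=lambda x,z: rackpt(p,[[-.02+x,.16,z]])[0]
ims=[]
def snap(l):
    s=robot.observe();print(l,np.round(s["position"],4),np.round(s["contact_force"],2),s["time_s"],flush=True)
    ims.append(cv2.resize(robot.get_image("wrist")["image"][:,:,::-1],(400,250)))
robot.movel(P(-.046,.14),v=.25); robot.movel(P(-.046,.112),v=.12); robot.hold(.15)
snap("above")
print(robot.movel(P(-.046,.09),v=.02,guard=4)); snap("press")
r=.040
for t in (.35,.5,.65,.8,.94):
    h=robot.movel(P(-r*np.cos(t)-.011,.1-r*np.sin(t)),v=.05,guard=10)
    s=robot.observe();print(t,h,np.round(s["position"],4),np.round(s["contact_force"],2),flush=True)
    if h: break
snap("deep")
robot.movel(P(-.04,.09),v=.05); snap("up")
cv2.imwrite("pics/m.png",np.vstack([np.hstack(ims[:2]),np.hstack(ims[2:])]))
```

```text
above [0.5056 0.1518 0.1135] [-0.52  0.12  0.29] 10.05
False
press [0.5052 0.1514 0.0902] [ 0.24 -0.19  0.34] 11.35
0.35 False [0.5021 0.1506 0.086 ] [ 1.3   0.35 -0.77]
0.5 False [0.5049 0.1512 0.0803] [ 0.78 -0.31 -0.1 ]
0.65 False [0.5081 0.1518 0.0753] [-0.11  0.47  0.41]
0.8 False [0.5121 0.1526 0.071 ] [-0.34  0.16  0.25]
0.94 False [0.5164 0.1535 0.0674] [-0.37  0.14 -0.45]
deep [0.5164 0.1535 0.0674] [-0.37  0.14 -0.45] 12.7083
up [0.5109 0.1525 0.0903] [-0.36  0.04 -0.26] 13.3667
```

View pics/m.png

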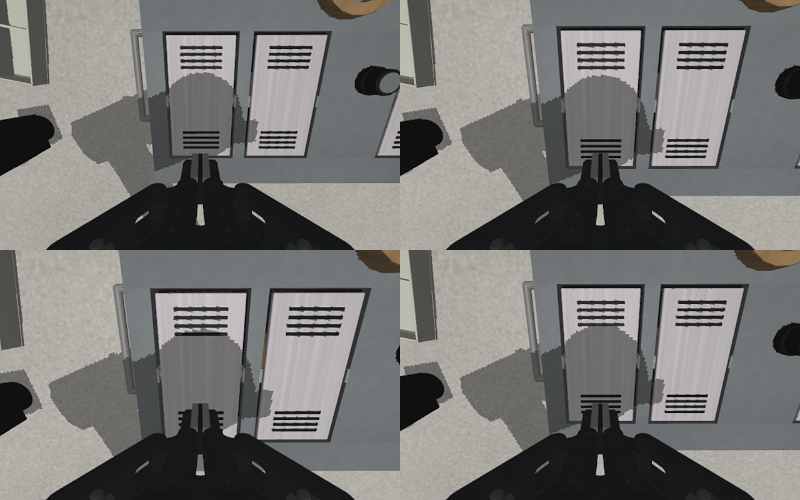

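The wrist view shows the hatch unmoved with the fingertips over its near end. There was no force even at z = 0.067, so my height reference must be wrong. I'll refit with the rack height free.

Run:
```python
from h import *
from scipy.optimize import least_squares
u=lambda c,s,o:(np.array(c)+.5)/s-.5+np.array(o)
L=np.array([[-.12,-.215,0],[-.12,.215,0],[.12,.215,0],[.12,-.215,0]])
A=u([[55,128],[643,35],[755,288],[92,408]],4.4,[230,165]); B=u([[285,530],[38,117],[290,30],[592,392]],3.4,[250,120])
da,db,w=[robot.get_image(n) for n in("scene","side","wrist")]
g=lambda p:rackpt(p[:3],L)+[0,0,p[3]]
f=lambda p:np.r_[(proj(da,g(p))-A).ravel(),(proj(db,g(p))-B).ravel()]
r=least_squares(f,[.6,0,0,.1]);print(r.x,r.fun.round(1))
p=robot.observe()["position"]
# current wrist picture is "up": hatch0 corners in 640x400 pixels from montage tile (400,250 offset), x1.6
W=(np.array([[566,422],[637,422],[644,287],[558,287]])-[400,250])*1.6
H=lambda z,q:rackpt(q[:3],[[-.083,.193,z],[-.083,.127,z],[.043,.127,z],[.043,.193,z]])
print("wrist seen",W.round().tolist())
for z,q in((.1,json.load(open("rack.json"))),(r.x[3],r.x)): print(round(z,3),proj(w,H(z,q)).round().tolist())
print("tcp",proj(w,[p]).round(),"tcp in wrist/scene/side",proj(da,[p]).round(),proj(db,[p]).round())
def wr(q): return (proj(w,H(q[3],q))-W).ravel()
r2=least_squares(lambda q:np.r_[wr(q)/2,f(q)],r.x);print(r2.x,r2.fun.round(1))
r3=least_squares(wr,r.x);print("wrist only",r3.x,r3.fun.round(1))
```

```text
[0.59976607 0.00751789 0.19043493 0.09707752] [-0.6  0.5  0.   0.1  1.3  0.1 -1.1  0.9 -0.6  0.8 -1.2 -0.9  0.3 -0.2
 -0.  -0.2]
wrist seen [[266.0, 275.0], [379.0, 275.0], [390.0, 59.0], [253.0, 59.0]]
0.1 [[268.0, 270.0], [370.0, 270.0], [384.0, 55.0], [254.0, 55.0]]
0.097 [[267.0, 268.0], [368.0, 268.0], [381.0, 56.0], [254.0, 56.0]]
tcp [[319. 231.]] tcp in wrist/scene/side [[364. 190.]] [[288. 161.]]
[0.59914188 0.00501923 0.1932211  0.10194363] [ 2.3 -0.4 -3.  -0.5 -1.9 -0.5  1.7 -0.3 -1.8 -0.6 -0.8 -1.3  0.7 -1.3
 -2.1 -0.1 -0.1  0.8 -1.6 -1.4  0.2 -0.9  0.8 -0.7]
wrist only [0.5993856  0.00485413 0.19462505 0.10510318] [ 4.4  2.1 -4.7  1.7 -2.1 -1.8  2.3 -1.2]
```

Run:
```python
from h import *
import cv2
s=robot.observe();p=np.array(s["position"]);print(p.round(4),s["width"])
w=robot.get_image("wrist");d=robot.get_image("side")
for k in (0,.01,.02,.03,.04,.05): print(k,proj(w,[p+[0,0,k]]).round(),proj(d,[p+[0,0,k]]).round(1))
a=cv2.resize(w["image"][200:330,250:390,::-1],None,fx=3.5,fy=3.5,interpolation=2)
b=cv2.resize(d["image"][120:185,255:325,::-1],(490,455),interpolation=2)
c=np.zeros((455,800,3),np.uint8)
c[:, :400]=cv2.resize(a,(400,371))[:0].shape[0] or 0
c[:371,:400]=cv2.resize(a,(400,371)); c[:371,400:]=cv2.resize(b,(400,371))
cv2.imwrite("pics/z.png",c[:371])
```

```text
[0.5108 0.1524 0.0897] 0.0002567790134138497
0 [[319. 231.]] [[287.6 160.8]]
0.01 [[319. 238.]] [[287.4 158.2]]
0.02 [[319. 246.]] [[287.2 155.5]]
0.03 [[319. 254.]] [[287.  152.8]]
0.04 [[319. 263.]] [[286.8 150.1]]
0.05 [[319. 274.]] [[286.6 147.3]]
```

View pics/z.png

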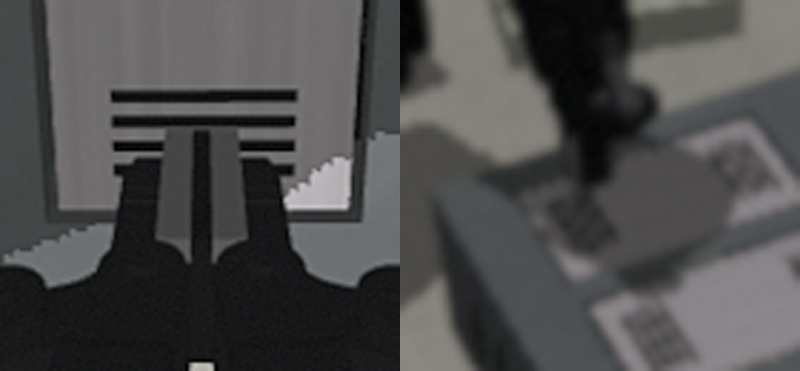

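Both views show the real fingertips 20–30 mm above the reported TCP. In the wrist view the tip is at row 245, where the TCP should be at 231. In the side view it is at row 152, against 161. So I never touched anything. I'll touch the rack's solid front strip first to calibrate height, then probe.

Run:
```python
from h import *
p=json.load(open("rack.json"))
P=lambda i,x,z: rackpt(p,[[-.02+x,(.16,.075,-.075,-.16)[i],z]])[0]
robot.movel(P(0,-.046,.11),v=.15); robot.movel(P(0,-.082,.11),v=.15); robot.movel(P(0,-.082,.078),v=.15); robot.hold(.1)
h=robot.movel(P(0,-.082,.045),v=.03,guard=4)
s=robot.observe();z0=s["position"][2];print(h,np.round(s["position"],4),np.round(s["contact_force"],2),s["time_s"],flush=True)
robot.movel(P(0,-.082,z0+.02),v=.15)
if not h: raise SystemExit
for i in range(4):
    robot.movel(P(i,-.046,z0+(.03 if i else .02)),v=.2)
    robot.movel(P(i,-.046,z0+.006),v=.12); robot.hold(.15)
    hit=robot.movel(P(i,-.046,z0-.010),v=.02,guard=4)
    s=robot.observe(); print(i,hit,np.round(s["position"],4),np.round(s["contact_force"],2),s["time_s"],flush=True)
    if not hit: break
    robot.movel(P(i,-.046,z0+.03),v=.15)
```

```text
True [0.4698 0.1446 0.0648] [-0.24 -0.2   3.75] 15.4083
0 True [0.5053 0.1514 0.0648] [-1.1   0.29  3.99] 16.9
1 False [0.5207 0.0677 0.0546] [-0.05  0.27  0.8 ] 19.275
```

The rack top reads z = 0.0648. Hatch 0 is rigid and hatch 1 (place1) gave 10 mm under about 1 N, so it is the unlocked one. I'll push it down, moving inward so the depth stays small and the body stays clear.

Run:
```python
from h import *
import cv2
p=json.load(open("rack.json")); z0=.0648
P=lambda x,z: rackpt(p,[[-.02+x,.081,z0+z]])[0]
for x,z in((-35,-10),(-30,-16),(-25,-21),(-20,-24.5),(-18.5,-25.5)):
    h=robot.movel(P(x/1e3-.011,z/1e3),v=.04,guard=8)
    s=robot.observe();print(x,z,h,np.round(s["position"],4),np.round(s["contact_force"],2),s["time_s"],flush=True)
    if h: break
robot.hold(.2)
a=robot.get_image("wrist")["image"][:,:,::-1]
robot.movel(P(-.036,.015),v=.06); robot.movel(P(-.06,.09),v=.15); robot.movel(P(-.17,.14),v=.2)
b=robot.get_image("side")["image"][120:245,255:455,::-1]; c=robot.get_image("scene")["image"][165:290,230:430,::-1]
r=lambda i:cv2.resize(i,(400,250),interpolation=2)
w=robot.get_image("wrist")["image"][:,:,::-1]
cv2.imwrite("pics/f.png",np.vstack([np.hstack([r(a),r(w)]),np.hstack([r(b),r(c)])]));print(robot.observe()["time_s"])
```

```text
-35 -10 False [0.5198 0.074  0.0548] [ 0.72 -0.41  0.43] 19.575
-30 -16 False [0.5251 0.0747 0.0484] [ 0.29 -0.15 -0.22] 19.9167
-25 -21 False [0.5303 0.0757 0.0435] [ 0.17 -0.06  0.69] 20.2417
-20 -24.5 False [0.5348 0.0766 0.04  ] [-0.83 -0.18 -0.06] 20.5417
-18.5 -25.5 False [0.5361 0.0768 0.0392] [-1.17 -0.02 -1.29] 20.7917
23.45
```

View pics/f.png

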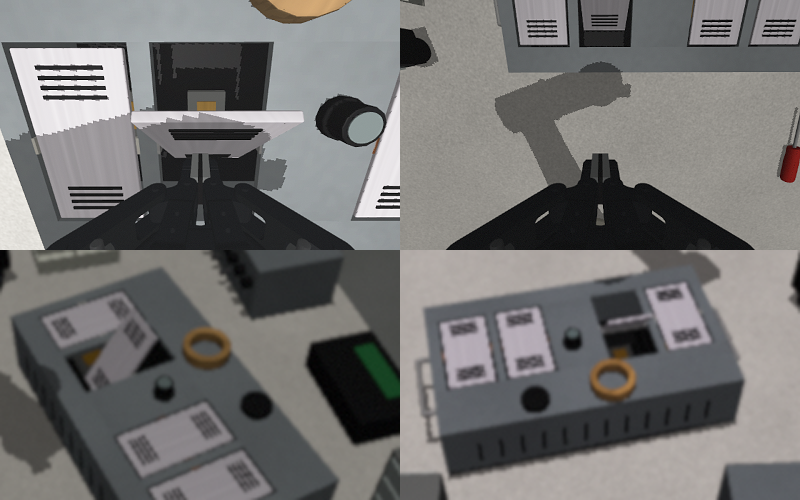

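The views show hatch 1 standing open with its near end down and nothing else moved. In the scene crop it is nearly edge-on at about (605–652,322). In the side crop its far edge runs from about (126,318) to (148,340). I'll estimate its angle by projecting the edges.

Run:
```python
from h import *
import cv2
p=json.load(open("rack.json"))
da,db=robot.get_image("scene"),robot.get_image("side")
for t in np.radians([35,40,45,50,55,60]):
    c,s=.063*np.cos(t),.063*np.sin(t)
    Q=rackpt(p,[[-.02+c,.042,.1+s],[-.02+c,.108,.1+s],[-.02-c,.042,.1-s],[-.02-c,.108,.1-s]])
    print(round(np.degrees(t)),"side f-crop",((proj(db,Q[:2])-[255,120])*2+[0,250]).round().tolist(),"scene",((proj(da,Q)-[230,165])*2+[400,250]).round().tolist())
# scene: bright column profile through the plate
im=cv2.cvtColor(da["image"],cv2.COLOR_RGB2GRAY); print(im[190:218,[336,343,350]].T)
```

```text
35 side f-crop [[166.0, 341.0], [142.0, 309.0]] scene [[610.0, 337.0], [655.0, 329.0], [593.0, 319.0], [634.0, 312.0]]
40 side f-crop [[164.0, 339.0], [140.0, 308.0]] scene [[610.0, 333.0], [655.0, 325.0], [593.0, 322.0], [634.0, 315.0]]
45 side f-crop [[162.0, 338.0], [138.0, 306.0]] scene [[609.0, 329.0], [654.0, 321.0], [594.0, 325.0], [635.0, 319.0]]
50 side f-crop [[159.0, 336.0], [135.0, 305.0]] scene [[609.0, 325.0], [654.0, 317.0], [595.0, 329.0], [635.0, 322.0]]
55 side f-crop [[156.0, 336.0], [132.0, 304.0]] scene [[608.0, 321.0], [653.0, 314.0], [595.0, 332.0], [636.0, 325.0]]
60 side f-crop [[153.0, 335.0], [129.0, 303.0]] scene [[607.0, 317.0], [652.0, 310.0], [596.0, 336.0], [636.0, 329.0]]
[[ 49  48  48  48  47  46  48  47  49  76 119 120  85  66  66  61  43  22
   14  14  13  14  17  30  43  48  49  49]
 [ 47  47  46  46  49  47  47  53  87 128 123  82  65  64  57  38  18  14
   14  16  16  21  32  43  47  51  53  57]
 [ 90  86  76  66  59  53  60 100 135 121  80  65  63  49  27  13   9   8
    8   7   7   5   7   6   7  10  19  47]]
```

The far edge sits at scene row 199–200, with the underside showing for about 4 rows below it. That puts the hatch at 52–57°, comfortably past 45°, and the robot is clear.

```bash
python3 -c "
from rig import robot
print(robot.hand_in())"
```

```text
the job is handed in; nothing more can be done
None
```

The second hatch from the +y end (place1) was the unlocked one; it now stands open at roughly 55° by camera estimate, near end down. Of the locked three I pressed only the +y end one (about 4 N), the loose things on the rack look unmoved, and the job is handed in at about 23.5 s.

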